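# Hold the hob isolator's key switch at reset

### The arm

A 6-joint arm with a two-finger parallel gripper is mounted at the origin on a cart in front of the work surface, level with it; the furniture and walls round the work are solid. World frame = base frame: x ahead of the robot, y to its left, z up, the work surface at z = 0. Lengths are in mm, angles in rad, forces in N, time in s.
With the tool pointing down it reaches from about 275 to 1000 mm from the base axis. Payload 8.4 kg.
Tool frame: the origin (TCP) lies at the very end of the fingers, on their centre line; the grasp point (between the pads) lies 19 mm behind it; z points along the fingers, y is the line along which they close (so a half turn about z gives the same grasp; the last joint's range is limited). The gripper opens to 85 mm and grips with 20 to 120 N. Pads are 22 mm wide; open, the fingers measure 114 mm over their backs; the gripper's body (76 mm by 85 mm) begins 54 mm behind the grasp point. The pads swing forward as they close: fully open they stand 13 mm farther back than shut.
Start: joints at [1.163, 0.353, 1.633, -0, 1.155, -0.002], TCP at [246.72, 574.245, 231.281] pointing down, gripper open.
Joint ranges: [-2.63, 2.63], [-0.92, 2.1], [0.06, 2.66], [-1.3, 4.44], [0, 2.69], [-3.02, 3.02]. Speed limits (rad/s): [2.22, 2.22, 2.79, 3.14, 3.14, 3.14].

### API

Orientations are given as [roll, pitch, yaw] about the fixed x, y, z axes, in that order (R = Rz(yaw) Ry(pitch) Rx(roll)).
In Python, from rig import sensors, grab_frame, camera_params, order gives the robot as it stands. The module is installed in compiled form; this text tells all that it offers.
- The arm moves only by the tool move_arm, never from a script. Its argument "motion" is a list of rows, each a list of 7 numbers: the turn, a rotation vector about the tool's x, y, z in a scale on which 1.0 is pi rad, then the shift along the tool's x, y, z in a scale on which 1.0 is 0.75 m, then the finger opening in m, from 0 to 0.0854. A call has 1 to 8 rows; each row is the pose to reach, as a shift and turn from the pose commanded when the call began, along the tool's axes at that moment; what a row does not reach only later rows make up. A row lasts 1/8 s, in which the tool goes at most 62.5 mm and 10.7 degrees, less where a joint would pass 70% of its speed; a pose out of reach is approached as far as the arm can. A shift or turn number past 1, either way, is cut back to 1. A call with a gripper value outside its range is refused whole. The fingers move at their own pace and stop on an object; "grip_force" is the grip in N (left out, the last holds). Time passes only in rows, so rows that repeat a pose let the fingers close. It gives the time, the measured TCP pose, the force, the opening and the grip force at its end, in the units of the state.
- sensors.sense(): the state, without advancing time (a new reading comes with each control period).
- grab_frame(name): name is "scene" or "top" or "wrist"; returns (picture, depth): 400x640x3 uint8, red, green, blue; 400x640 float32, mm along the optical axis (not along the pixel's ray), 0 where there is no reading.
- camera_params(name): a dict with "camera_matrix" (3x3 intrinsics, pixels), "world_from_camera" (4x4, takes a point from camera to world coordinates). Camera axes: x right, y down, z forward; pixel columns grow to the right and rows downward; lengths in mm; the calibration is good to about 2 mm. A picture is of the moment at which its call begins: read the wrist's pose just before it. camera_params takes no time and is no camera call; for the wrist camera it gives the pose at the moment of the call.
- order.sign_off(): hands the job in; it is judged then, once.
The state is a dict: "clock": time; "qpos": joint angles; "qvel": joint speeds; "joint_efforts": joint torques, N m; "eef_pos": TCP position; "tcp_rot": TCP orientation; "contact_force": force on the tool from outside, world axes, zero at the start; "wrist_torque": the same for the moment, N m; "opening": opening from 0.0 (shut) to 1.0 (fully open); "grasp_force": force on a finger pad.
Only numpy, scipy, OpenCV 4.12 (cv2) and the standard library are available. Lean on these libraries where they do the work, as an engineer would, in place of code of your own. Each camera call takes 0.05 s, during which the arm holds its last target. There are 200 camera calls.

### The job

Lift the loose white cover plate off the two pins of the grey hob isolator box and set it down (do not drop it) flat on the worktop beside the box. Then take the blue key from its wooden stand, push it fully home in the keyhole past the stiff pins, turn it a quarter turn clockwise (seen from above) to the stop against its spring, and finish still gripping the key and holding it turned. Do not knock the jam jar, the tin or the mug.

Things in the scene. Friction and masses are not known exactly. Their poses are not given: they have to be found in the camera images.
- isolator: Grey hob isolator box, 100 (x) x 150 (y) x 60 mm high, fixed to the worktop; origin at the centre of its underside. Two upright steel pins, 6 mm thick and 10 mm high, stand on its top at y = +50 and -50 mm, x = 0. A cable gland sticks out of its +x side, small fixing lugs from its y sides.
- cover: Loose white plate 80 (x) x 120 (y) x 4 mm, about 0.15 kg; two 9 mm holes at y = +50 and -50 mm sit over the box's pins. At first it lies flat on the box and hides the keyhole; it must rise over 10 mm to clear the pins. Origin: centre of its underside. A red upright pull tab stands on its middle: 10 mm thick (x), 44 mm long (y), top 34 mm above the underside.
- key: Steel key with a flat blue head, 72 mm long, 50 g, upright, tip down in the stand's slot, its shoulder on the stand's top. Origin: the blade's tip; z points up to the head. Blade 14 (x) x 5 mm (y), pointed, to 22 mm above the tip; 6 mm round neck to 32 mm; shoulder 14 mm across to 36 mm; head 32 (x) x 8 mm (y) to 72 mm. Works either way round.
- key_head (a point): Point on the key's axis inside its head, 56 mm above the tip, axes as the key: grip here from above, closing along the key's y (8 mm).
- keyhole (a point): Centre of the keyhole in the box's top, 60 mm above the worktop, axes as the box. Slot 17 mm (x) by 7 mm (y), mouth chamfered 2 mm. Fully home the key's tip is 32 mm below this point, its shoulder on the box's top. On the way two sticky pairs of sprung pins (tip 20 and 29 mm down) resist with 5 to 10 N; a push under 20 N or slight rocking passes them. Only when fully home can the key turn.
- lock (a joint): Rotation of the lock's plug about the vertical axis: 0 rad at rest (slot along the box's x), growing as the key turns clockwise seen from above, to a stop at 1.5 rad. A spring (about 0.07 N m at the stop) turns it back when the key is let go. The key has about 0.2 rad of play in it, so turn the key about 1.6 rad.
- stand: Fixed wooden key stand, 64 (x) x 56 (y) x 46 mm high, with a slot 17 mm (x) x 8 mm (y), 36 mm deep, in the middle of its top. Origin: centre of its underside.
- jam_jar: Jam jar, 65 mm across, 100 mm high; origin at the centre of its underside. Bystander.
- tin: Small blue food tin, 58 mm across, 72 mm high; origin at the centre of its underside. Bystander.
- mug: White mug with a leaf pattern, 82 x 112 x 94 mm high with its handle; origin at the centre of its underside. Bystander.

How it is judged (in metres and radians):
On the way, in this order (a step that is already met when the one before it is completed fails the run):
1. the cover plate lies flat on the worktop (height (world z) of cover between -0.005 and 0.008 m and angle between cover's own z axis and vertical below 0.1 rad and linear speed of cover below 0.03 m/s), for 0.2 s.
2. the key is fully home in the keyhole, not yet turned (z of key in the frame of keyhole below -0.029 m and horizontal distance between key and keyhole below 0.005 m and angle between key's own z axis and vertical below 0.15 rad and value of joint lock below 0.5 rad), for 0.1 s.
At the end, for the whole second after the job is handed in: Plug turned over 1.2 rad, key fully home (tip 29 mm or more below the mouth, within 5 mm of its axis, tilt under 0.15 rad), fingers grip it (over 2 N); cover flat and at rest on the worktop (underside below 8 mm, tilt under 0.1 rad); jar, tin and mug upright (0.2 rad) (all of step 1 and value of joint lock above 1.2 rad and contact force between the fingers and key above 2 N and z of key in the frame of keyhole below -0.029 m and horizontal distance between key and keyhole below 0.005 m and angle between key's own z axis and vertical below 0.15 rad and angle between each of jam_jar, tin, mug's own z axis and vertical below 0.2 rad); the arm keeps its last pose, push and grip.
It fails at once if a bystander (jam jar, tin or mug) is shifted more than 25 mm (distance of any of jam_jar, tin, mug from where it was at the start of the episode above 0.025 m).
It fails at once if the cover plate is dropped (falls freely, faster than 0.6 m/s) (linear speed of cover above 0.6 m/s and contact force between the fingers and cover below 0.05 N).
It also fails if it takes over 61 s, if anything falls off the work surface, if the arm or the gripper's body presses on something with over 40 N, if the wrist force passes 120 N, or if a joint passes its speed limit or range.

## Working session

There is one attempt and no reset: what is moved stays moved. The work goes in short steps, Python scripts to look and compute and a tool call to move; the robot and the scene stay as the last step left them, time stands still between calls to the robot, and variables do not carry over. Pictures are saved under pics/ and viewed, at most 12 in all, crops included, and the job is handed in when it is done.

Besides the shell and the picture viewer there is one more tool, called after "Emit:" as name([rows], argument=value, ...), one row to a line, values as JSON. move_arm: Moves the arm, as the interface text tells. Its arguments: {"type":"object","properties":{"motion":{"type":"array","items":{"type":"array","items":{"type":"number"}}},"grip_force":{"type":"number"}},"required":["motion"]}

```bash
mkdir -p pics
cat > h.py <<'E'
import numpy as np, cv2
from rig import sensors, grab_frame, camera_params, order
def shot(n):
    c=camera_params(n); p,d=grab_frame(n); return p,d,np.array(c["camera_matrix"]),np.array(c["world_from_camera"])
def cloud(d,K,T):
    v,u=np.mgrid[:d.shape[0],:d.shape[1]]
    P=np.stack([(u-K[0,2])/K[0,0]*d,(v-K[1,2])/K[1,1]*d,d],-1)
    return P@T[:3,:3].T+T[:3,3]
def ray(u,v,K,T,z):
    r=T[:3,:3]@np.array([(u-K[0,2])/K[0,0],(v-K[1,2])/K[1,1],1]); o=T[:3,3]
    return o+r*(z-o[2])/r[2]
def save(p,n): cv2.imwrite("pics/"+n,p[:,:,::-1])
E
python3 - <<'E'
from h import *
s=sensors.sense(); print(s)
for n in("top","scene"):
    p,d,K,T=shot(n); save(p,n+"0.png"); np.savez(n+"0.npz",p=p,d=d,K=K,T=T); print(n,K.round(1).tolist(),T.round(3).tolist())
E
```

```text
{'clock': 0.0, 'qpos': array([ 1.16259282e+00,  3.53655603e-01,  1.63414157e+00,  5.22396426e-06,
        1.15520000e+00, -2.39066744e-03]), 'qvel': array([-2.66765176e-04,  5.68132011e-04, -5.32786669e-04, -4.07022946e-05,
        2.08355574e-04, -5.31770088e-04]), 'joint_efforts': array([ 2.84217240e-03, -6.05247688e+01, -3.42065227e+01,  2.76144719e-04,
        9.38552519e-03,  8.76724528e-06]), 'eef_pos': array([246.53072797, 573.80002124, 230.55384463]), 'tcp_rot': array([-3.14018815e+00, -8.13404216e-06,  2.73577770e+00]), 'contact_force': array([ 0.23737556, -0.16352637, -0.06221236]), 'wrist_torque': array([0.01575163, 0.03971063, 0.02014752]), 'grasp_force': 0.0, 'opening': 1.0016812588889417}
top [[375.0, 0.0, 317.3], [0.0, 375.0, 197.9], [0.0, 0.0, 1.0]] [[-0.017, -0.985, 0.171, 422.442], [-1.0, 0.014, -0.018, -73.168], [0.015, -0.171, -0.985, 1030.782], [0.0, 0.0, 0.0, 1.0]]
scene [[402.6, 0.0, 319.8], [0.0, 402.6, 191.9], [0.0, 0.0, 1.0]] [[0.801, -0.319, 0.506, 37.504], [-0.598, -0.426, 0.679, -785.219], [-0.001, -0.847, -0.532, 631.481], [0.0, 0.0, 0.0, 1.0]]
```

View pics/top0.png

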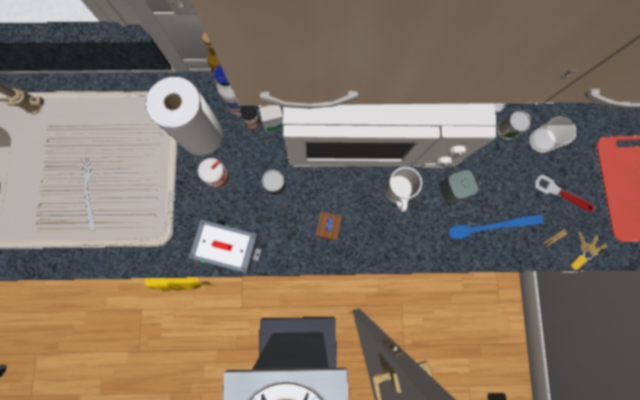

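View pics/scene0.png

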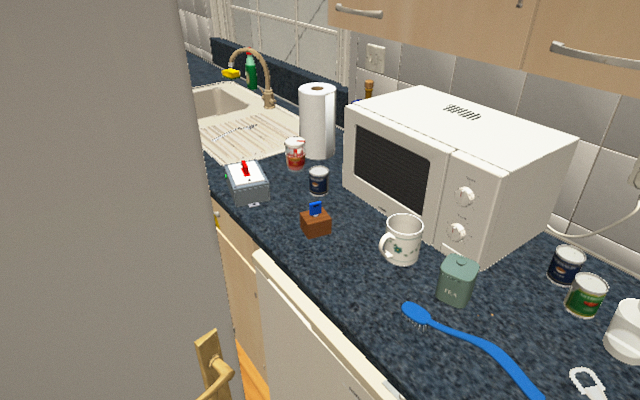

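The top view shows the box with its white plate and red tab at about (222,246), the stand with the blue key at (329,225), the jar at (212,172), the tin at (273,181) and the mug at (404,188). The scene view agrees: box (247,182), key (316,210).

```bash
cat >> h.py <<'E'
def masks(p):
    h=cv2.cvtColor(p,cv2.COLOR_RGB2HSV); H,S,V=[h[...,i].astype(int) for i in range(3)]
    return dict(red=((H<8)|(H>172))&(S>150)&(V>90), blue=(H>105)&(H<125)&(S>150)&(V>80), wood=(H>3)&(H<18)&(S>110)&(V>40)&(V<190), white=(S<40)&(V>180))
def blob(m,box=None):
    m=m.astype(np.uint8).copy()
    if box: k=np.zeros_like(m);k[box[1]:box[3],box[0]:box[2]]=1;m*=k
    n,l,st,c=cv2.connectedComponentsWithStats(m)
    i=1+st[1:,4].argmax(); return l==i
def desc(m,P):
    q=P[m]; z=q[:,2]; zt=np.percentile(z,90); t=q[z>zt-6]
    (c,wh,a)=cv2.minAreaRect(t[:,:2].astype(np.float32))
    return len(q),'z',np.percentile(z,[5,50,90]).round(1),'top c',np.round(c,1),np.round(wh,1),round(a,1)
E
python3 - <<'E'
from h import *
B={'top':dict(red=(190,220,260,275),blue=(315,210,345,240),wood=(310,205,350,245),white=(185,215,265,280)),
'scene':dict(red=(230,155,265,185),blue=(305,198,325,220),wood=(295,200,335,240),white=(222,155,275,190))}
for n in B:
    f=np.load(n+"0.npz"); M=masks(f['p']); P=cloud(f['d'],f['K'],f['T'])
    for k,b in B[n].items():
        m=blob(M[k],b); v,u=np.nonzero(m); print(n,k,'px',u.mean().round(1),v.mean().round(1),*desc(m,P))
f=np.load("top0.npz");P=cloud(f['d'],f['K'],f['T'])
for u,v in((212,172),(273,181),(404,188),(300,250),(205,205),(170,120),(240,130),(300,120)): print(u,v,P[v,u].round())
E
```

```text
top red px 221.6 245.3 81 z [67.4 92.7 95.7] top c [470.8 151.5] [38.4  8.9] 75.3
top blue px 329.0 224.0 21 z [81.9 85.6 88.1] top c [ 519.  -118.2] [ 4.5 25.9] 77.2
top wood px 328.3 226.2 408 z [41.6 45.8 48.3] top c [ 483.5 -110.6] [ 54.2 136. ] 76.6
top white px 222.2 245.6 1427 z [59.9 63.7 65.9] top c [448.1  72.7] [294.8  83.9] 74.7
scene red px 244.8 168.8 72 z [66.  80.5 94.2] top c [466.4 148.4] [34.4  7.6] 74.4
scene blue px 314.8 207.3 138 z [54.  70.4 84.9] top c [ 517.  -120.5] [ 7.8 29.1] 73.8
scene wood px 315.3 223.9 691 z [ 3.1 35.4 46.9] top c [ 303.2 -447.7] [855.9  74.2] 56.7
scene white px 243.9 169.2 892 z [ 0.8 63.1 65.6] top c [ 292.2 -288.3] [1111.7  106.8] 68.4
212 172 [655. 177.  99.]
273 181 [636.  25.  70.]
404 188 [ 624. -334.    9.]
300 250 [458. -42.   2.]
205 205 [586. 220.  -2.]
170 120 [744. 240. 228.]
240 130 [803. 127.  -1.]
300 120 [725. -53. 267.]
```

```bash
cat >> h.py <<'E'
from scipy.spatial.transform import Rotation as Ro
def go(x,y,z,toolydeg):
    "shift in tool axes and turn (tool down) from measured pose to target"
    s=sensors.sense(); R=Ro.from_euler('xyz',s['tcp_rot']).as_matrix()
    d=R.T@(np.array([x,y,z])-s['eef_pos'])
    yaw=np.radians(toolydeg+90); Rt=np.array([[np.cos(yaw),np.sin(yaw),0],[np.sin(yaw),-np.cos(yaw),0],[0,0,-1]])
    print('turn',Ro.from_matrix(R.T@Rt).as_rotvec().round(4),'shift m',(d/1000).round(4),'tooly now',np.degrees(np.arctan2(R[1,1],R[0,1])).round(2))
E
python3 - <<'E'
from h import *
go(469,150,231,-15)
f=np.load("top0.npz");P=cloud(f['d'],f['K'],f['T'])
for u in(180,250,300,330):
  print(u,[P[v,u].round().tolist() for v in (262,268,272,276,282)])
for u,v in((357,312),(362,325),(300,330),(300,385),(100,200),(165,200),(400,60),(2,370)): print(u,v,P[v,u].round())
E
```

```text
turn [-1.0000e-03  9.0000e-04  1.4268e+00] shift m [-0.3717 -0.3016  0.    ] tooly now 66.75
180 [[431.0, 282.0, -2.0], [415.0, 281.0, -1.0], [405.0, 281.0, -2.0], [394.0, 282.0, -5.0], [374.0, 318.0, -112.0]]
250 [[428.0, 89.0, 29.0], [412.0, 93.0, 1.0], [401.0, 93.0, 2.0], [363.0, 238.0, -902.0], [334.0, 237.0, -896.0]]
300 [[426.0, -42.0, 3.0], [410.0, -41.0, -1.0], [399.0, -41.0, -0.0], [359.0, -14.0, -898.0], [329.0, -13.0, -904.0]]
330 [[424.0, -123.0, 2.0], [408.0, -123.0, -0.0], [398.0, -122.0, 1.0], [356.0, -165.0, -908.0], [327.0, -164.0, -901.0]]
357 312 [ 197. -279. -755.]
362 325 [ 177. -269. -515.]
300 330 [ 116.  -14. -799.]
300 385 [118. -39.  10.]
100 200 [604. 510.  -1.]
165 200 [602. 331.  -1.]
400 60 [ 678. -190.  588.]
2 370 [232. 519. 263.]
```

Careful with the scale: shifts go in shares of 0.75 m and turns go in shares of pi rad. That gives: -0.372 m / 0.75 = -0.496, -0.325 m / 0.75 = -0.4333, 1.427 rad / 3.1416 = 0.4542.

Emit:
move_arm([
  [0,0,0.0567,-0.0613,-0.0507,0,0.085],
  [0,0,0.1136,-0.124,-0.1,0,0.085],
  [0,0,0.1703,-0.1853,-0.1507,0,0.085],
  [0,0,0.227,-0.248,-0.2013,0,0.085],
  [0,0,0.2839,-0.3093,-0.252,0,0.085],
  [0,0,0.3406,-0.372,-0.3013,0,0.085],
  [0,0,0.3973,-0.4333,-0.352,0,0.085],
  [0,0,0.4542,-0.496,-0.4027,0,0.085],
])

```text
clock: 1.1
eef_pos: [469.8, 148.1, 231.3]
tcp_rot: [3.142, -0.0, 1.303]
contact_force: [1.6, 0.3, -0.7]
opening: 0.996
grasp_force: 0.0
```

Emit:
move_arm([
  [0,0,0,0,0,0,0.085],
  [0,0,0,0,0,0,0.085],
])

```text
clock: 1.35
eef_pos: [469.0, 149.9, 231.0]
tcp_rot: [-3.141, 0.0, 1.309]
contact_force: [-0.5, -0.2, -0.0]
opening: 0.997
grasp_force: 0.0
```

Run:
```python
from h import *
p,d,K,T=shot("wrist"); save(p,"w1.png"); np.savez("w1.npz",p=p,d=d,K=K,T=T); print(K.round(1).tolist(),T.round(3).tolist()); s=sensors.sense();print(s['clock'],s['eef_pos'],s['tcp_rot'])
```

```text
[[277.9, 0.0, 318.2], [0.0, 277.9, 200.2], [0.0, 0.0, 1.0]] [[0.966, -0.246, -0.082, 489.636], [-0.259, -0.917, -0.302, 227.822], [-0.001, 0.313, -0.95, 373.906], [0.0, 0.0, 0.0, 1.0]]
1.4 [468.81209374 150.49294892 231.06973136] [-3.14092754e+00 -1.47812097e-05  1.31008168e+00]
```

View pics/w1.png

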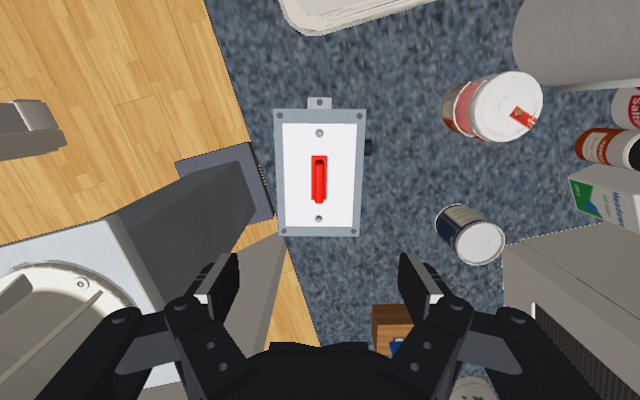

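The wrist view shows the plate upright in the picture with the red tab at (319,180), the box pins at (319,133) and (319,218), and the gland on the right at (367,147). The key and stand are just visible at (397,340).

Run:
```python
from h import *
f=np.load("w1.npz"); p,d,K,T=[f[k] for k in('p','d','K','T')]; P=cloud(d,K,T); M=masks(p)
m=blob(M['red'],(290,140,345,215)); print('tab',*desc(m,P))
w=blob(M['white'],(270,110,370,240))|m; w=cv2.morphologyEx(w.astype(np.uint8),cv2.MORPH_CLOSE,np.ones((9,9)))
q=P[w>0]; zw=np.median(q[:,2]); 
c=max(cv2.findContours(w,0,2)[0],key=cv2.contourArea)[:,0]
g=np.array([ray(u,v,K,T,zw)[:2] for u,v in c],np.float32); print('plate',zw,cv2.minAreaRect(g))
print('box-top', np.median(P[115:120,285:300,2]), 'worktop',np.median(P[150:180,400:420,2]))
for z in(70,74): print([ray(u,v,K,T,z).round(1).tolist() for u,v in((319,133),(319,218))])
go(469,150,231,-15)
```

```text
tab 647 z [66.6 92.7 94.7] top c [478.6 181.9] [94.4  9.3] 74.7
plate 64.49485765679253 ((470.47784423828125, 155.51409912109375), (120.61737060546875, 81.69096374511719), 74.64387512207031)
box-top 60.33084369250366 worktop 0.3143646768623114
[[483.9, 203.7, 70.0], [458.7, 109.6, 70.0]]
[[484.0, 204.1, 74.0], [459.1, 111.1, 74.0]]
turn [-0.0007 -0.      0.0011] shift m [-0.0004  0.0003  0.0001] tooly now -14.94
```

Run:
```python
from h import *
f=np.load("w1.npz"); p,d,K,T=[f[k] for k in('p','d','K','T')]; P=cloud(d,K,T); M=masks(p)
m=blob(M['red'],(290,140,345,215)); q=P[m]; q=q[(q[:,2]>91)&(q[:,2]<97)]
ax=np.array([np.cos(np.radians(74.7)),np.sin(np.radians(74.7))]); n=np.array([-ax[1],ax[0]])
for a in(ax,n):
    t=q[:,:2]@a; print(np.percentile(t,[0,2,50,98,100]).round(1))
c=(np.percentile(q[:,:2]@ax,[2,98]).mean()*ax+np.percentile(q[:,:2]@n,[2,98]).mean()*n); print(c)
v,u=np.nonzero(m); print(u.min(),u.max(),v.min(),v.max())
```

```text
[254.5 255.7 275.8 294.6 295.3]
[-418.2 -417.5 -413.2 -409.  -409. ]
[471.20519919 156.34468193]
312 326 156 202
```

In the tool's units: 0.161 m / 0.75 = 0.2147, 0.155 m / 0.75 = 0.2067, 0.006 rad / 3.1416 = 0.0019.

Emit:
move_arm([
  [0,0,0.0019,0.0088,0.0008,0.04,0.06],
  [0,0,0.0019,0.0088,0.0008,0.0933,0.05],
  [0,0,0.0019,0.0088,0.0008,0.1467,0.05],
  [0,0,0.0019,0.0088,0.0008,0.1867,0.05],
  [0,0,0.0019,0.0088,0.0008,0.2067,0.05],
  [0,0,0.0019,0.0088,0.0008,0.2147,0.05],
  [0,0,0.0019,0.0088,0.0008,0.2147,0.0],
  [0,0,0.0019,0.0088,0.0008,0.2147,0.0],
], grip_force=40)

```text
clock: 2.4
eef_pos: [472.3, 156.5, 71.2]
tcp_rot: [3.14, -0.001, 1.303]
contact_force: [0.2, 0.1, 0.7]
opening: 0.168
grasp_force: 0.0
```

Emit:
move_arm([
  [0,0,0,0,0,0,0],
  [0,0,0,0,0,0,0],
  [0,0,0,0,0,0,0],
])

```text
clock: 2.78
eef_pos: [472.4, 156.4, 71.3]
tcp_rot: [3.14, -0.001, 1.303]
contact_force: [-1.2, 1.0, 6.3]
opening: 0.108
grasp_force: 40.1
```

In the tool's units: -0.05 m / 0.75 = -0.0667, -0.045 m / 0.75 = -0.06.

Emit:
move_arm([
  [0,0,0,0,0,-0.004,0],
  [0,0,0,0,0,-0.0093,0],
  [0,0,0,0,0,-0.016,0],
  [0,0,0,0,0,-0.0227,0],
  [0,0,0,0,0,-0.0333,0],
  [0,0,0,0,0,-0.0467,0],
  [0,0,0,0,0,-0.06,0],
  [0,0,0,0,0,-0.0667,0],
])

```text
clock: 3.78
eef_pos: [471.9, 156.3, 121.2]
tcp_rot: [3.141, -0.001, 1.303]
contact_force: [-0.3, 0.5, -1.7]
opening: 0.104
grasp_force: 39.0
```

Run:
```python
from h import *
p,d,K,T=shot("wrist"); save(p,"w2.png"); np.savez("w2.npz",p=p,d=d,K=K,T=T); P=cloud(d,K,T)
s=sensors.sense();print(s['clock'],s['eef_pos'],s['contact_force'],s['opening'],s['grasp_force'])
m=blob(masks(p)['white'],(270,110,370,330)); v,u=np.nonzero(m); print(u.min(),u.max(),v.min(),v.max(),np.percentile(P[m][:,2],[5,50,95]))
go(478,-8,70,75)
go(478,-8,120,75)
```

```text
3.825 [472.12100764 156.32606398 121.51018495] [ 1.18563118 -0.19905857 -2.11292115] 0.11105852205583705 38.96392285823822
270 369 152 288 [113.25750695 114.24898656 115.26868796]
turn [ 1.6000e-03  4.0000e-04 -1.5769e+00] shift m [-0.1569  0.0491  0.0514] tooly now -15.35
turn [ 1.6000e-03  4.0000e-04 -1.5769e+00] shift m [-0.1569  0.0492  0.0014] tooly now -15.35
```

View pics/w2.png

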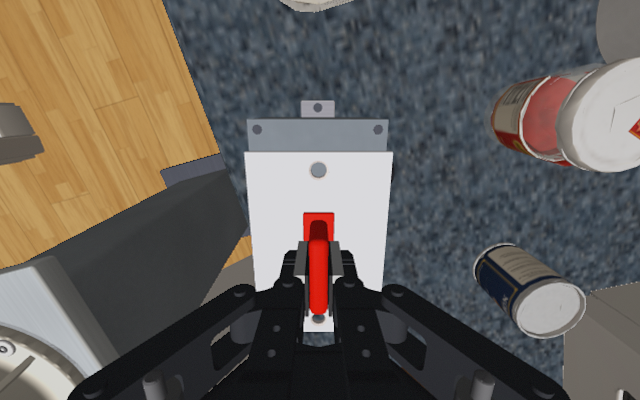

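The plate is held level in the fingers, about 50 mm up, with its pin hole at (318,170) and the box still in place behind it. I'm carrying it to the free spot on the right while turning it.

In the tool's units: -0.157 m / 0.75 = -0.2093, -0.139 m / 0.75 = -0.1853, -1.36 rad / 3.1416 = -0.4329.

Emit:
move_arm([
  [0,0,-0.0541,-0.0253,0.008,0,0],
  [0,0,-0.1082,-0.052,0.016,0,0],
  [0,0,-0.1623,-0.0787,0.024,0,0],
  [0,0,-0.2165,-0.1053,0.0333,0,0],
  [0,0,-0.2706,-0.132,0.0413,0,0],
  [0,0,-0.3247,-0.1587,0.0493,0,0],
  [0,0,-0.3788,-0.1853,0.0573,0,0],
  [0,0,-0.4329,-0.2093,0.0653,0,0],
])

```text
clock: 4.82
eef_pos: [477.1, -8.9, 120.2]
tcp_rot: [-3.141, -0.0, 2.668]
contact_force: [-0.1, 1.0, -2.4]
opening: 0.111
grasp_force: 39.0
```

In the tool's units: 0.1 m / 0.75 = 0.1333, 0.095 m / 0.75 = 0.1267, -0.217 rad / 3.1416 = -0.0691.

Emit:
move_arm([
  [0,0,-0.0446,0,0,0.0133,0],
  [0,0,-0.0691,0,0,0.04,0],
  [0,0,-0.0691,0,0,0.0667,0],
  [0,0,-0.0691,0,0,0.0933,0],
  [0,0,-0.0691,0,0,0.1133,0],
  [0,0,-0.0691,0,0,0.1267,0],
  [0,0,-0.0691,0,0,0.1333,0],
  [0,0,-0.0691,0,0,0.1333,0],
])

```text
clock: 5.82
eef_pos: [477.3, -8.2, 20.2]
tcp_rot: [-3.142, -0.0, 2.88]
contact_force: [0.3, 0.0, -1.3]
opening: 0.104
grasp_force: 39.0
```

Run:
```python
from h import *
s=sensors.sense();print(s['clock'],s['eef_pos'],s['contact_force'],s['opening'],s['grasp_force'])
p,d,K,T=shot("top"); np.savez("top1.npz",p=p,d=d,K=K,T=T); P=cloud(d,K,T)
go(478,-8,12,75)
p,d,K,T=shot("scene"); save(p[120:280,200:420].repeat(3,0).repeat(3,1),"s1.png")
```

```text
5.825 [477.28339614  -8.21046711  20.23876041] [ 0.27810648  0.03123845 -1.30908928] 0.10399646384313672 39.02410805225372
turn [0.0001 0.0004 0.0001] shift m [-0.0004  0.0003  0.0085] tooly now 75.0
```

View pics/s1.png

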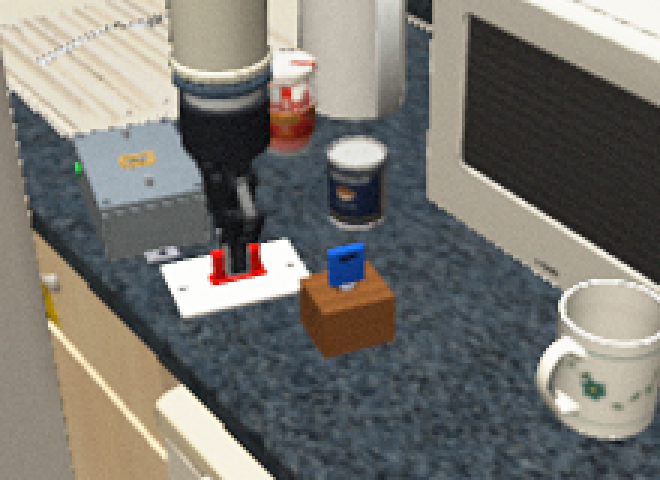

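The plate hangs just above the worktop, clear of the box and the stand. The brass keyhole is now visible in the middle of the box top, at (140,160) in the crop.

In the tool's units: 0.009 m / 0.75 = 0.012, 0.008 m / 0.75 = 0.0107.

Emit:
move_arm([
  [0,0,0,0,0,0.004,0],
  [0,0,0,0,0,0.0067,0],
  [0,0,0,0,0,0.0093,0],
  [0,0,0,0,0,0.0107,0],
  [0,0,0,0,0,0.012,0],
  [0,0,0,0,0,0.012,0],
])

```text
clock: 6.68
eef_pos: [477.2, -8.2, 11.3]
tcp_rot: [-3.142, -0.0, 2.88]
contact_force: [-0.8, -0.4, -0.2]
opening: 0.109
grasp_force: 39.2
```

In the tool's units: 0.001 m / 0.75 = 0.0013.

Emit:
move_arm([
  [0,0,0,0,0,0.0013,0],
  [0,0,0,0,0,0.0013,0],
  [0,0,0,0,0,0.0013,0.012],
  [0,0,0,0,0,0.0013,0.02],
  [0,0,0,0,0,0.0013,0.035],
  [0,0,0,0,0,0.0013,0.05],
  [0,0,0,0,0,0.0013,0.05],
])

```text
clock: 7.55
eef_pos: [477.2, -8.2, 10.2]
tcp_rot: [-3.142, -0.0, 2.88]
contact_force: [-0.1, -0.4, -1.0]
opening: 0.584
grasp_force: 0.0
```

In the tool's units: -0.22 m / 0.75 = -0.2933, -0.21 m / 0.75 = -0.28.

Emit:
move_arm([
  [0,0,0,0,0,-0.0267,0.06],
  [0,0,0,0,0,-0.08,0.06],
  [0,0,0,0,0,-0.1467,0.06],
  [0,0,0,0,0,-0.2133,0.06],
  [0,0,0,0,0,-0.28,0.06],
  [0,0,0,0,0,-0.2933,0.06],
])

```text
clock: 8.3
eef_pos: [479.0, -8.3, 233.6]
tcp_rot: [3.14, 0.006, 2.88]
contact_force: [1.0, -0.3, 0.2]
opening: 0.702
grasp_force: 0.0
```

Run:
```python
from h import *
s=sensors.sense();print(s['clock'],s['eef_pos'],s['contact_force'],s['opening'])
p,d,K,T=shot("wrist"); save(p,"w3.png"); np.savez("w3.npz",p=p,d=d,K=K,T=T)
# place to view the key from near: 
go(518,-119,200,-14)
```

```text
8.3 [479.02808747  -8.27371857 233.6153681 ] [ 0.98846889 -0.29309034  0.20350113] 0.7020434570471212
turn [0.0043 0.0026 1.5533] shift m [-0.0666 -0.0968  0.0331] tooly now 75.0
```

View pics/w3.png

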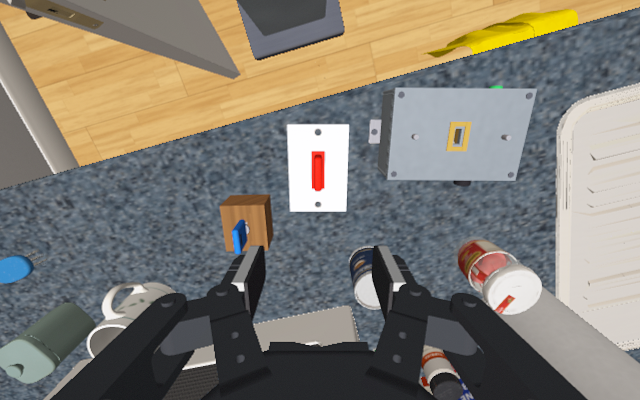

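The plate lies flat on the worktop with its tab at (318,170). The keyhole with its yellow frame is at (459,137), between the pins at (415,137) and (507,137), and the key is in its stand at (240,235).

In the tool's units: -0.097 m / 0.75 = -0.1293, -0.09 m / 0.75 = -0.12, 1.44 rad / 3.1416 = 0.4584.

Emit:
move_arm([
  [0,0,0.0573,-0.0133,-0.016,0,0.06],
  [0,0,0.1146,-0.024,-0.0333,0.0067,0.05],
  [0,0,0.1719,-0.0347,-0.0507,0.0133,0.05],
  [0,0,0.2292,-0.0467,-0.0667,0.02,0.05],
  [0,0,0.2865,-0.0573,-0.0827,0.0267,0.05],
  [0,0,0.3438,-0.068,-0.1,0.0333,0.05],
  [0,0,0.4011,-0.08,-0.12,0.04,0.05],
  [0,0,0.4584,-0.0893,-0.1293,0.044,0.05],
])

```text
clock: 9.35
eef_pos: [515.8, -119.7, 195.0]
tcp_rot: [-3.138, -0.0, 1.433]
contact_force: [0.6, -0.4, 0.4]
opening: 0.585
grasp_force: 0.0
```

In the tool's units: 0.113 rad / 3.1416 = 0.036.

Emit:
move_arm([
  [0,0,0.036,0,0,0,0.05],
  [0,0,0.036,0,0,0,0.05],
  [0,0,0.036,0,0,0,0.05],
])

```text
clock: 9.72
eef_pos: [516.3, -119.1, 196.4]
tcp_rot: [-3.14, 0.0, 1.329]
contact_force: [-0.0, 0.1, 0.6]
opening: 0.582
grasp_force: 0.0
```

Run:
```python
from h import *
f=np.load("w3.npz"); p,d,K,T=[f[k] for k in('p','d','K','T')]
h=cv2.cvtColor(p,cv2.COLOR_RGB2HSV); y=(h[...,0]>15)&(h[...,0]<35)&(h[...,1]>100)
m=blob(y,(440,110,480,160)); c=max(cv2.findContours(m.astype(np.uint8),0,2)[0],key=cv2.contourArea)[:,0]
print('frame',cv2.minAreaRect(np.array([ray(u,v,K,T,60.5)[:2] for u,v in c],np.float32)))
g=p[120:155,445:475].astype(int).sum(2); print(g[::2,::2]//10)
print([ray(u,v,K,T,70).round(1).tolist() for u,v in((415,137),(507,137))])
s=sensors.sense();print(s['clock'],s['eef_pos'])
p,d,K,T=shot("wrist"); save(p,"w4.png"); np.savez("w4.npz",p=p,d=d,K=K,T=T); P=cloud(d,K,T)
m=blob(masks(p)['blue'],(250,100,400,260)); v,u=np.nonzero(m);print(u.min(),u.max(),v.min(),v.max()); print(*desc(m,P))
```

```text
frame ((470.6777648925781, 155.53407287597656), (22.74880027770996, 30.493366241455078), 74.9768295288086)
[[53 53 54 54 54 54 53 53 53 53 53 53 53 53 53]
 [53 54 52 48 48 48 50 49 50 49 49 49 50 53 53]
 [54 54 52 49 50 49 50 50 50 50 49 49 50 53 53]
 [54 54 51 49 50 51 52 53 53 53 45 49 49 53 54]
 [54 54 48 49 50 53 47 48 50 54 42 50 49 53 54]
 [54 54 42 50 50 41 22 23 39 52 47 50 51 53 53]
 [54 53 44 50 50 28 23 23 43 51 49 50 52 53 52]
 [54 52 48 50 51 23 23 23 51 51 49 50 53 53 53]
 [54 51 49 50 50 21 24 24 55 48 49 50 53 52 52]
 [53 52 49 50 49 22 24 27 55 42 50 50 53 52 52]
 [53 47 50 50 48 22 24 33 53 44 50 50 53 53 52]
 [53 45 50 50 56 22 23 38 51 49 50 52 53 53 52]
 [54 44 50 50 48 47 47 48 50 49 50 53 53 53 53]
 [53 45 50 50 53 53 53 54 52 49 50 53 53 53 52]
 [52 49 50 50 50 50 50 50 49 50 50 53 53 53 52]
 [51 51 52 51 50 51 50 50 50 51 51 53 53 53 53]
 [53 53 53 53 53 53 53 52 53 53 52 53 53 53 53]
 [53 53 53 52 52 53 53 53 53 53 52 53 53 53 52]]
[[457.3, 106.2, 70.0], [483.1, 202.2, 70.0]]
9.725 [ 516.34291442 -119.05675913  196.36295444]
306 337 184 193
226 z [57.2 71.2 84.1] top c [ 519.9 -114.6] [ 2.5 30. ] 79.6
```

View pics/w4.png

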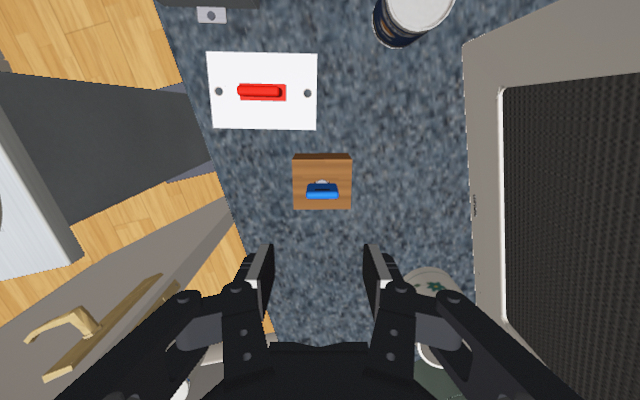

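The view shows the head's wide side running left to right, at (322,190) on the stand at (322,182). So the key's x axis lies near -14° and I must grip with tool y at about 76°. Next I measure the head and the stand more exactly.

Run:
```python
from h import *
f=np.load("w4.npz"); p,d,K,T=[f[k] for k in('p','d','K','T')]; P=cloud(d,K,T)
print(p[178:202:1,322].tolist()); print(P[178:202,322,1:].round(1).tolist())
m=blob(masks(p)['blue'],(250,100,400,260)); c=max(cv2.findContours(m.astype(np.uint8),0,2)[0],key=cv2.contourArea)[:,0]
for r in range(184,195):
    u=np.nonzero(m[r])[0]
    if len(u): print(r,u.min(),u.max(),ray((u.min()+u.max())/2,r,K,T,86).round(1))
h=cv2.cvtColor(p,cv2.COLOR_RGB2HSV); w=masks(p)['wood']; w=blob(w|m,(280,140,365,220)); q=P[w]; t=np.zeros_like(w); t[w]=(abs(q[:,2]-46)<3)
cc=np.argwhere(t)[:,::-1]; print('standtop',np.median(P[t][:,2]),cv2.minAreaRect(np.array([ray(u,v,K,T,46)[:2] for u,v in cc],np.float32)))
```

```text
[[150, 105, 65], [141, 127, 125], [176, 176, 184], [189, 187, 195], [176, 175, 184], [96, 110, 139], [7, 46, 99], [19, 53, 103], [21, 55, 105], [16, 56, 107], [16, 48, 94], [21, 25, 37], [24, 39, 71], [23, 72, 142], [34, 112, 199], [50, 141, 230], [59, 153, 242], [60, 156, 245], [50, 150, 241], [39, 141, 236], [63, 118, 206], [129, 97, 86], [167, 117, 66], [165, 117, 70]]
[[-110.8, 46.6], [-111.5, 48.0], [-112.2, 49.7], [-113.0, 50.8], [-114.4, 49.5], [-115.1, 50.8], [-114.5, 57.1], [-114.6, 60.6], [-114.5, 65.0], [-114.5, 68.8], [-114.6, 72.3], [-114.1, 77.4], [-114.3, 80.3], [-114.3, 83.8], [-114.8, 85.2], [-115.7, 85.5], [-116.5, 86.0], [-117.6, 85.7], [-118.8, 84.9], [-119.1, 87.2], [-120.6, 85.5], [-134.3, 45.6], [-134.9, 47.2], [-136.2, 46.8]]
184 309 334 [ 522.  -106.9   86. ]
185 308 335 [ 521.8 -107.8   86. ]
186 308 335 [ 521.6 -108.8   86. ]
187 307 335 [ 520.9 -109.6   86. ]
188 307 336 [ 521.1 -110.7   86. ]
189 307 336 [ 520.9 -111.6   86. ]
190 307 336 [ 520.6 -112.6   86. ]
191 307 336 [ 520.4 -113.5   86. ]
192 306 337 [ 520.2 -114.5   86. ]
193 306 306 [ 505.6 -111.9   86. ]
standtop 46.39992934728639 ((520.0337524414062, -117.56727600097656), (55.1661376953125, 63.62976837158203), 76.18321228027344)
```

```bash
python3 -c "
from h import *
go(519.8,-117.5,196,76.2)"
```

```text
turn [-9.0000e-04 -8.0000e-04 -1.5717e+00] shift m [0.0023 0.0029 0.0006] tooly now -13.85
```

In the tool's units: 0.003 m / 0.75 = 0.004, 0.002 m / 0.75 = 0.0027, -1.44 rad / 3.1416 = -0.4584.

Emit:
move_arm([
  [0,0,-0.0573,0.0013,0.0013,0,0.05],
  [0,0,-0.1146,0.0027,0.0027,0,0.05],
  [0,0,-0.1719,0.0027,0.004,0,0.05],
  [0,0,-0.2292,0.0027,0.004,0,0.05],
  [0,0,-0.2865,0.0027,0.004,0,0.05],
  [0,0,-0.3438,0.0027,0.004,0,0.05],
  [0,0,-0.4011,0.0027,0.004,0,0.05],
  [0,0,-0.4584,0.0027,0.004,0,0.05],
])

```text
clock: 10.78
eef_pos: [520.2, -117.9, 197.2]
tcp_rot: [-3.142, -0.0, 2.775]
contact_force: [-0.3, -0.9, 0.5]
opening: 0.589
grasp_force: 0.0
```

In the tool's units: 0.06 m / 0.75 = 0.08, 0.04 m / 0.75 = 0.0533, -0.132 rad / 3.1416 = -0.042.

Emit:
move_arm([
  [0,0,-0.042,0,0,0.0267,0.04],
  [0,0,-0.042,0,0,0.0533,0.04],
  [0,0,-0.042,0,0,0.08,0.04],
  [0,0,-0.042,0,0,0.08,0.04],
])

```text
clock: 11.28
eef_pos: [519.1, -117.6, 136.0]
tcp_rot: [-3.142, -0.003, 2.9]
contact_force: [0.0, 0.1, 0.7]
opening: 0.47
grasp_force: 0.0
```

Run:
```python
from h import *
go(519.8,-117.5,51,76.2)
p,d,K,T=shot("wrist"); save(p,"w5.png"); np.savez("w5.npz",p=p,d=d,K=K,T=T); P=cloud(d,K,T)
m=blob(masks(p)['blue'],(250,100,400,390)); v,u=np.nonzero(m);print(u.min(),u.max(),v.min(),v.max()); print(*desc(m,P))
q=P[m]; q=q[q[:,2]>82]; a=np.radians(-13.8)
for b in(a,a+np.pi/2):
    t=q[:,:2]@[np.cos(b),np.sin(b)]; print(np.percentile(t,[2,98]).round(1), np.dot([519.8,-117.5],[np.cos(b),np.sin(b)]).round(1))
```

```text
turn [-0.     -0.0029 -0.0006] shift m [-0.0009  0.0003  0.085 ] tooly now 76.17
313 322 191 229
140 z [57.5 78.3 85.3] top c [ 515.1 -117. ] [ 6.9 22.1] 75.9
[517.2 537.8] 532.8
[ 5.8 12.7] 9.9
```

View pics/w5.png

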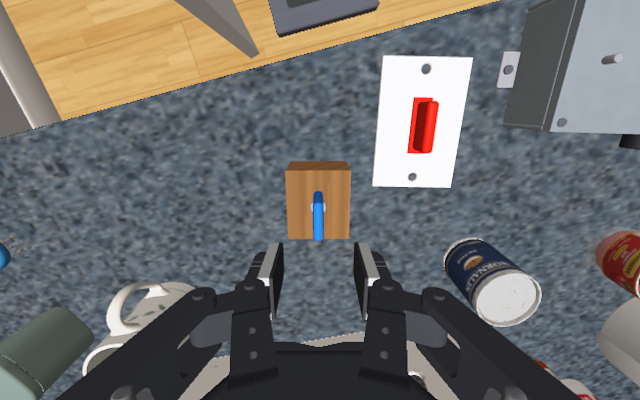

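The key head at (318,215) lies midway between the open fingers (272 and 365), so I go down and grip it.

In the tool's units: 0.085 m / 0.75 = 0.1133, 0.078 m / 0.75 = 0.104.

Emit:
move_arm([
  [0,0,0,-0.0013,0,0.04,0.04],
  [0,0,0,-0.0013,0,0.08,0.04],
  [0,0,0,-0.0013,0,0.104,0.04],
  [0,0,0,-0.0013,0,0.1133,0.04],
  [0,0,0,-0.0013,0,0.1133,0.02],
  [0,0,0,-0.0013,0,0.1133,0],
  [0,0,0,-0.0013,0,0.1133,0],
  [0,0,0,-0.0013,0,0.1133,0],
], grip_force=40)

```text
clock: 12.32
eef_pos: [522.0, -118.4, 53.1]
tcp_rot: [3.142, 0.002, 2.899]
contact_force: [-0.1, 0.4, 7.6]
opening: 0.086
grasp_force: 43.1
```

Emit:
move_arm([
  [0,0,0,0,0,0,0],
  [0,0,0,0,0,0,0],
], grip_force=80)

```text
clock: 12.58
eef_pos: [522.0, -118.4, 53.2]
tcp_rot: [3.142, 0.002, 2.899]
contact_force: [-0.8, 0.2, 8.8]
opening: 0.083
grasp_force: 78.8
```

In the tool's units: -0.09 m / 0.75 = -0.12, -0.07 m / 0.75 = -0.0933.

Emit:
move_arm([
  [0,0,0,0,0,-0.0067,0],
  [0,0,0,0,0,-0.016,0],
  [0,0,0,0,0,-0.0293,0],
  [0,0,0,0,0,-0.0467,0],
  [0,0,0,0,0,-0.0667,0],
  [0,0,0,0,0,-0.0933,0],
  [0,0,0,0,0,-0.12,0],
  [0,0,0,0,0,-0.12,0],
])

```text
clock: 13.58
eef_pos: [522.5, -118.6, 144.3]
tcp_rot: [3.142, 0.004, 2.899]
contact_force: [0.6, -0.6, 0.0]
opening: 0.079
grasp_force: 77.9
```

Run:
```python
from h import *
s=sensors.sense();print(s['clock'],s['eef_pos'],s['tcp_rot'],s['contact_force'],s['opening'],s['grasp_force'])
p,d,K,T=shot("wrist"); np.savez("w6.npz",p=p,d=d,K=K,T=T); a=p
p,d,K,T=shot("scene"); np.savez("s6.npz",p=p,d=d,K=K,T=T)
b=cv2.resize(p[130:280,200:440],None,fx=2.5,fy=2.5); a=cv2.resize(a[170:400,240:400],None,fx=1.63,fy=1.63)[:375]; save(np.hstack([b[:min(len(a),len(b)),:530],a[:min(len(a),len(b))]]),"k6.png")
go(470.9,156.0,140,75)
```

```text
13.575 [ 522.47506365 -118.58976996  144.31312786] [3.14154237 0.00370237 2.89876006] [ 0.57101176 -0.6113115   0.01947389] 0.07893661491826207 77.88251638412476
turn [0.     0.0004 0.019 ] shift m [0.1147 0.2541 0.0023] tooly now 76.09
```

View pics/k6.png

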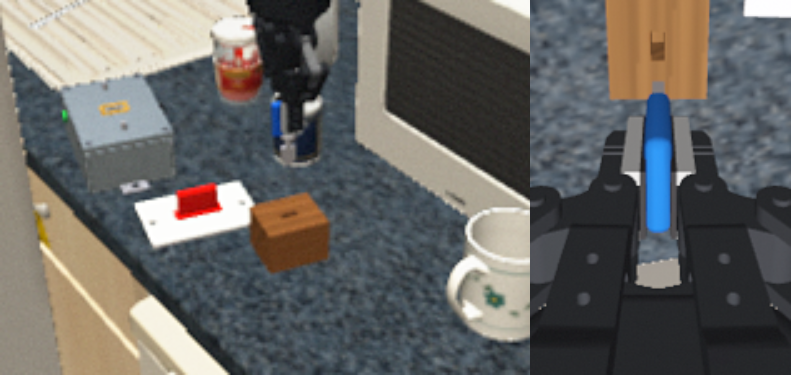

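The key is in the gripper, clear of the stand: its empty slot shows at (290,213), and the head sits centred between the pads at (657,160).

```bash
cat >> h.py <<'E'
def inhand(p,d,K,T):
    s=sensors.sense(); R=Ro.from_euler('xyz',s['tcp_rot']).as_matrix(); P=cloud(d,K,T)
    m=blob(masks(p)['blue'],(280,180,360,400)); q=(P[m]-s['eef_pos'])@R
    print('n',len(q),'x',np.percentile(q[:,0],[1,5,50,95,99]).round(1),'y',np.percentile(q[:,1],[2,50,98]).round(1),'z',np.percentile(q[:,2],[2,50,98]).round(1))
    v,u=np.nonzero(m)
    for z0 in np.arange(-36,4,5):
        t=q[(q[:,2]>=z0)&(q[:,2]<z0+5)]
        if len(t)>5: print(z0,len(t),np.percentile(t[:,0],[2,98]).round(1),np.percentile(t[:,1],[2,98]).round(1))
E
python3 - <<'E'
from h import *
f=np.load("w6.npz"); inhand(*[f[k] for k in('p','d','K','T')])
E
```

```text
n 569 x [-13.5  -6.   16.   16.9  17.4] y [-3.5  0.2  3.9] z [-37.9 -25.5  -3.8]
-36 161 [-13.9  16.8] [-3.5  3.9]
-31 87 [14.1 17.2] [-3.3  4. ]
-26 77 [14.  17.3] [-3.2  4.1]
-21 69 [ 9.9 16.9] [-3.9  4. ]
-16 57 [13.8 16.9] [-3.5  3.8]
-11 56 [14.4 16.9] [-3.1  3.9]
-6 35 [14.4 16.9] [-3.2  3.3]
```

Run:
```python
from h import *
f=np.load("w6.npz"); p,d,K,T=[f[k] for k in('p','d','K','T')]
s=sensors.sense(); R=Ro.from_euler('xyz',s['tcp_rot']).as_matrix(); P=cloud(d,K,T)
m=blob(masks(p)['blue'],(280,180,360,400)); q=(P[m]-s['eef_pos'])@R
t=q[(q[:,0]<12)]; print(len(t),np.percentile(t[:,2],[5,25,50,75,95]).round(1),t[:,0].min(),t[:,0].max())
go(472.1,155.2,130,75)
```

```text
120 [-38.2 -34.9 -34.2 -33.6 -31.4] -14.325273593932542 11.970502401358592
turn [0.     0.0004 0.019 ] shift m [0.1134 0.2536 0.0123] tooly now 76.09
```

In the tool's units: 0.2536 m / 0.75 = 0.3381, 0.1134 m / 0.75 = 0.1512, 0.019 rad / 3.1416 = 0.006.

Emit:
move_arm([
  [0,0,0.0016,0.0133,0.0293,0,0],
  [0,0,0.0032,0.0373,0.0827,0,0],
  [0,0,0.006,0.0613,0.1373,0,0],
  [0,0,0.006,0.0853,0.1907,0,0],
  [0,0,0.006,0.1093,0.2453,0,0],
  [0,0,0.006,0.1333,0.2987,0.0053,0],
  [0,0,0.006,0.1512,0.3381,0.016,0],
  [0,0,0.006,0.1512,0.3381,0.016,0],
])

```text
clock: 14.68
eef_pos: [470.8, 156.5, 129.0]
tcp_rot: [-3.14, -0.002, 2.883]
contact_force: [-0.2, -0.7, -0.2]
opening: 0.082
grasp_force: 78.1
```

```bash
cat >> h.py <<'E'
def hole(p,K,T,box=(220,80,420,240)):
    h=cv2.cvtColor(p,cv2.COLOR_RGB2HSV); y=(h[...,0]>15)&(h[...,0]<35)&(h[...,1]>100)
    m=blob(y,box); c=max(cv2.findContours(m.astype(np.uint8),0,2)[0],key=cv2.contourArea)[:,0]
    print('frame px',c.min(0),c.max(0),cv2.minAreaRect(np.array([ray(u,v,K,T,60.5)[:2] for u,v in c],np.float32)))
E
python3 - <<'E'
from h import *
p,d,K,T=shot("wrist"); np.savez("w7.npz",p=p,d=d,K=K,T=T); save(p,"w7.png"); s=sensors.sense();print(s['clock'],s['eef_pos'],s['tcp_rot'],s['contact_force'])
inhand(p,d,K,T); hole(p,K,T)
E
```

```text
14.725 [471.19595417 155.54297471 129.29934938] [-3.14033687e+00 -1.68592812e-03  2.88195049e+00] [-0.71239742 -0.33318283 -0.62152067]
n 562 x [-12.   -4.4  18.   18.9  19.1] y [-2.7  1.   4.7] z [-35.2 -23.4  -1.3]
-36 114 [-12.1  18.1] [-2.2  4.7]
-31 120 [10.3 19. ] [-2.7  4.7]
-26 76 [16.3 18.8] [-2.4  4.9]
-21 74 [11.7 19. ] [-3.  5.]
-16 63 [15.7 19.1] [-2.6  4.6]
-11 51 [16.8 19. ] [-2.2  4.2]
-6 49 [16.9 19.2] [-2.3  4.2]
-1 9 [17.6 18.7] [-1.2  3.7]
frame px [220  80] [410 133] ((373.86151123046875, 173.55020141601562), (141.9907989501953, 34.25133514404297), 89.88697052001953)
```

View pics/w7.png

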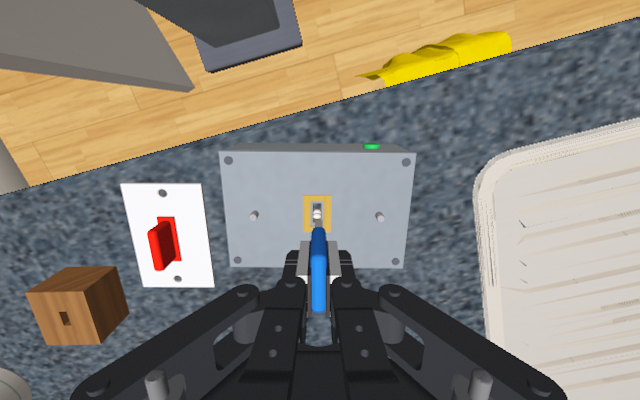

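The key sits over the box, with its head at (318,260), its tip near (317,215) and the yellow keyhole frame at (303–332, 195–232). I check the key against the hole within one settled frame.

Emit:
move_arm([
  [0,0,0,0,0,0,0],
  [0,0,0,0,0,0,0],
])

```text
clock: 14.98
eef_pos: [472.3, 154.3, 130.3]
tcp_rot: [-3.141, 0.0, 2.879]
contact_force: [0.2, 0.5, 0.5]
opening: 0.079
grasp_force: 78.1
```

Run:
```python
from h import *
p,d,K,T=shot("wrist"); s=sensors.sense(); print(s['eef_pos'],s['tcp_rot'])
R=Ro.from_euler('xyz',s['tcp_rot']).as_matrix(); P=cloud(d,K,T)
f=lambda u,v,z: ((ray(u,v,K,T,z)-s['eef_pos'])@R)[:2].round(2)
h=cv2.cvtColor(p,cv2.COLOR_RGB2HSV); y=(h[...,0]>15)&(h[...,0]<35)&(h[...,1]>100)
m=blob(y,(290,180,350,245)); v,u=np.nonzero(m); print('frame px',u.min(),u.max(),v.min(),v.max())
for r in range(v.min(),v.max()+1,4): c=u[v==r]; print(r,c.min(),c.max(),f(c.min()-.5,r,60),f(c.max()+.5,r,60))
print('frame top edge',f(317,v.min()-.5,60),'bottom',f(317,v.max()+.5,60))
b=blob(masks(p)['blue'],(280,180,360,400)); q=(P[b]-s['eef_pos'])@R
vv,uu=np.nonzero(b); t=(q[:,2]<-31)&(q[:,0]<14); print('top face',np.percentile(q[t],[2,50,98],axis=0).round(1).tolist()); fr=q[:,0]>14; print('front',np.percentile(q[fr][:,0],[10,50,90]),'rows',vv.min(),vv.max(), 'bottom edge ray',f(318,vv.max()+.5,s['eef_pos'][2]+33.5))
for pin in((254,216),(380,217)): print(f(*pin,65))
print(p[190:235:2,317].sum(1), p[205,295:340].sum(1))
inhand(p,d,K,T)
```

```text
[472.369351   154.36748357 130.34684396] [-3.14158629e+00  1.21089584e-04  2.87854472e+00]
frame px 305 332 192 228
192 305 332 [ 17.33 -10.81] [17.33 11.59]
196 305 332 [ 13.98 -10.86] [13.98 11.64]
200 305 332 [ 10.6  -10.91] [10.59 11.7 ]
204 305 332 [  7.18 -10.97] [ 7.18 11.75]
208 305 332 [  3.73 -11.02] [ 3.73 11.8 ]
212 305 332 [  0.25 -11.07] [ 0.25 11.86]
216 306 332 [ -3.27 -10.31] [-3.27 11.92]
220 306 332 [ -6.82 -10.36] [-6.82 11.97]
224 306 332 [-10.4  -10.41] [-10.4   12.03]
228 306 331 [-14.02 -10.46] [-14.02  11.25]
frame top edge [17.75 -0.81] bottom [-14.48  -0.86]
top face [[-13.1, -3.2, -36.4], [2.1, 2.8, -32.3], [13.4, 3.8, -31.1]]
front [15.95804903 17.57251134 18.15768042] rows 227 312 bottom edge ray [-11.84   0.09]
[ -1.3  -51.46]
[-2.16 49.88]
[531 475 497 488 524 378 334 277 436 703 586 717 735 305 341 400 367 368
 353 229 239 241 240] [532 530 532 533 532 532 534 533 532 534 492 479 490 494 498 488 495 517
 519 489 328 315 292 259 256 249 280 299 415 541 533 493 480 490 492 497
 490 494 524 524 522 523 524 526 521]
n 562 x [-12.5  -4.7  17.3  18.2  18.7] y [-3.6  0.1  3.8] z [-35.5 -23.7  -1.3]
-36 137 [-13.   17.9] [-3.2  3.8]
-31 102 [11.3 18.3] [-3.6  3.8]
-26 74 [15.7 18.5] [-3.3  3.9]
-21 73 [11.1 18.3] [-3.9  3.9]
-16 61 [15.3 18.5] [-3.5  3.7]
-11 49 [15.8 18.3] [-3.2  3.3]
-6 47 [16.  18.4] [-3.2  3.3]
-1 10 [15.9 18.1] [-3.1  2.7]
```

In the tool's units: 0.044 m / 0.75 = 0.0587, 0.042 m / 0.75 = 0.056.

Emit:
move_arm([
  [0,0,0,-0.0008,0.0004,0.0133,0],
  [0,0,0,-0.0008,0.0004,0.0267,0],
  [0,0,0,-0.0008,0.0004,0.0347,0],
  [0,0,0,-0.0008,0.0004,0.04,0],
  [0,0,0,-0.0008,0.0004,0.0453,0],
  [0,0,0,-0.0008,0.0004,0.0507,0],
  [0,0,0,-0.0008,0.0004,0.056,0],
  [0,0,0,-0.0008,0.0004,0.0587,0],
])

```text
clock: 16.02
eef_pos: [472.7, 155.2, 86.0]
tcp_rot: [-3.141, -0.0, 2.88]
contact_force: [0.3, 0.1, -0.7]
opening: 0.083
grasp_force: 78.1
```

In the tool's units: 0.018 m / 0.75 = 0.024, 0.017 m / 0.75 = 0.0227.

Emit:
move_arm([
  [0,0,0,0,0,0.0053,0],
  [0,0,0,0,0,0.0107,0],
  [0,0,0,0,0,0.0147,0],
  [0,0,0,0,0,0.0173,0],
  [0,0,0,0,0,0.02,0],
  [0,0,0,0,0,0.0227,0],
  [0,0,0,0,0,0.024,0],
  [0,0,0,0,0,0.024,0],
], grip_force=110)

```text
clock: 17.02
eef_pos: [473.2, 155.2, 69.0]
tcp_rot: [3.141, 0.001, 2.88]
contact_force: [-3.6, -2.6, 11.1]
opening: 0.078
grasp_force: 111.0
```

In the tool's units: 0.002 m / 0.75 = 0.0027, 0.001 m / 0.75 = 0.0013.

Emit:
move_arm([
  [0,0,0,0,0,0.0013,0],
  [0,0,0,0,0,0.0027,0],
  [0,0,0,0,0,0.0027,0],
])

```text
clock: 17.4
eef_pos: [473.3, 155.3, 67.2]
tcp_rot: [3.141, 0.001, 2.88]
contact_force: [-2.4, -2.3, 12.7]
opening: 0.076
grasp_force: 111.3
```

In the tool's units: 0.002 m / 0.75 = 0.0027, 0.001 m / 0.75 = 0.0013.

Emit:
move_arm([
  [0,0,0,0,0,0.0013,0],
  [0,0,0,0,0,0.0027,0],
  [0,0,0,0,0,0.0027,0],
])

```text
clock: 17.77
eef_pos: [473.5, 155.3, 66.9]
tcp_rot: [3.141, 0.001, 2.88]
contact_force: [-9.8, -3.3, 40.0]
opening: 0.072
grasp_force: 115.6
```

In the tool's units: -0.001 m / 0.75 = -0.0013, 0.0005 m / 0.75 = 0.0007.

Emit:
move_arm([
  [0,0,0,0.0007,0,-0.0013,0],
  [0,0,0,0.0007,0,-0.0013,0],
])

```text
clock: 18.02
eef_pos: [473.3, 155.3, 67.1]
tcp_rot: [3.141, 0.002, 2.88]
contact_force: [-3.7, -5.0, 25.0]
opening: 0.079
grasp_force: 112.5
```

Run:
```python
from h import *
p,d,K,T=shot("wrist"); inhand(p,d,K,T); s=sensors.sense(); print(s['eef_pos'],s['contact_force'],s['wrist_torque'],s['qpos'].round(2))
P=cloud(d,K,T); b=blob(masks(p)['blue'],(280,180,360,400)); q=P[b]; print('top z',np.percentile(q[:,2],[50,80,90,95]))
```

```text
n 528 x [-8.8  1.9 17.4 18.3 18.6] y [-3.5  0.6  3.8] z [-37.4 -22.9  -2.3]
-36 88 [-11.   17.9] [-3.   3.8]
-31 110 [11.5 18.4] [-3.6  3.9]
-26 75 [15.4 18.3] [-3.2  4. ]
-21 75 [13.4 18.4] [-3.6  3.9]
-16 62 [15.6 18.3] [-3.4  3.7]
-11 52 [15.4 18.5] [-3.5  3.3]
-6 45 [16.1 18.5] [-3.1  3.4]
[473.32871599 155.30114518  67.07629308] [-4.54698282 -4.49832    25.64774034] [-0.79184039  0.87184326 -0.01862173] [ 0.31  0.39  2.03 -0.    0.72 -0.99]
top z [89.98434494 98.01333957 99.15408123 99.80882644]
```

In the tool's units: -0.0011 m / 0.75 = -0.0015, -0.0009 m / 0.75 = -0.0012, 0.6 rad / 3.1416 = 0.191.

Emit:
move_arm([
  [0,0,0.0477,0,-0.0004,-0.0004,0],
  [0,0,0.0955,0.0001,-0.0008,-0.0004,0],
  [0,0,0.1432,0.0003,-0.0012,-0.0004,0],
  [0,0,0.191,0.0004,-0.0015,-0.0004,0],
  [0,0,0.191,0.0004,-0.0015,-0.0004,0],
])

```text
clock: 18.7
eef_pos: [473.0, 154.2, 67.1]
tcp_rot: [3.14, 0.002, 2.278]
contact_force: [-2.0, -5.7, 20.0]
opening: 0.078
grasp_force: 112.1
```

Run:
```python
from h import *
p,d,K,T=shot("wrist"); inhand(p,d,K,T); s=sensors.sense(); print(s['eef_pos'],s['tcp_rot'],s['contact_force'],s['wrist_torque'],s['grasp_force'])
```

```text
n 516 x [-7.6  4.6 17.5 18.4 18.8] y [-3.8  0.1  3.6] z [-37.9 -22.6  -1.7]
-36 75 [-9.9 18. ] [-3.3  3.6]
-31 115 [11.4 18.4] [-3.8  3.6]
-26 71 [15.6 18.7] [-3.5  3.8]
-21 71 [15.5 18.4] [-3.6  3.4]
-16 65 [11.4 18.4] [-4.2  3.3]
-11 50 [15.2 18.4] [-3.8  3.1]
-6 45 [16.2 18.4] [-3.4  3.2]
[473.0010549  154.26651232  67.13661293] [3.13979025e+00 1.67068851e-03 2.27979367e+00] [-2.74241223 -5.32409309 21.70360398] [-0.96658305  0.45151181  0.06518074] 112.10400223731995
```

In the tool's units: -0.0017 m / 0.75 = -0.0023, -0.0015 m / 0.75 = -0.002, 1.02 rad / 3.1416 = 0.3247.

Emit:
move_arm([
  [0,0,0.0541,0,-0.0004,0,0],
  [0,0,0.1082,0.0001,-0.0009,0,0],
  [0,0,0.1623,0.0004,-0.0013,0,0],
  [0,0,0.2165,0.0005,-0.0017,0,0],
  [0,0,0.2706,0.0009,-0.002,0,0],
  [0,0,0.3183,0.0012,-0.0023,0,0],
  [0,0,0.3247,0.0013,-0.0023,0,0],
  [0,0,0.3247,0.0013,-0.0023,0,0],
])

```text
clock: 19.75
eef_pos: [470.6, 153.6, 67.1]
tcp_rot: [3.14, 0.0, 1.26]
contact_force: [-2.9, -6.8, 22.4]
opening: 0.075
grasp_force: 112.5
```

Run:
```python
from h import *
p,d,K,T=shot("wrist"); inhand(p,d,K,T); s=sensors.sense(); print(s['clock'],s['eef_pos'],s['tcp_rot'],s['contact_force'],s['wrist_torque'],s['grasp_force'])
save(p,"w9.png")
```

```text
n 499 x [-7.6  3.4 17.2 18.1 18.3] y [-4.5  0.   3.3] z [-32.9 -21.4  -1.6]
-36 67 [-10.   17.7] [-4.   3.2]
-31 111 [11.6 18.3] [-4.2  3.2]
-26 71 [15.6 18.3] [-3.8  3.4]
-21 76 [11.2 18.2] [-4.5  3.6]
-16 63 [11.  18.2] [-4.6  3.1]
-11 57 [10.9 18.2] [-4.8  2.7]
-6 44 [16.6 18.1] [-3.7  2.4]
-1 6 [16.6 17.3] [-3.2 -1.6]
19.8 [470.64824308 153.58278169  67.09632871] [3.13981796e+00 1.77842753e-04 1.26055254e+00] [-3.18556882 -6.7254697  23.10790618] [-1.30154587  0.67139469  0.10135596] 112.47689366340637
```

View pics/w9.png

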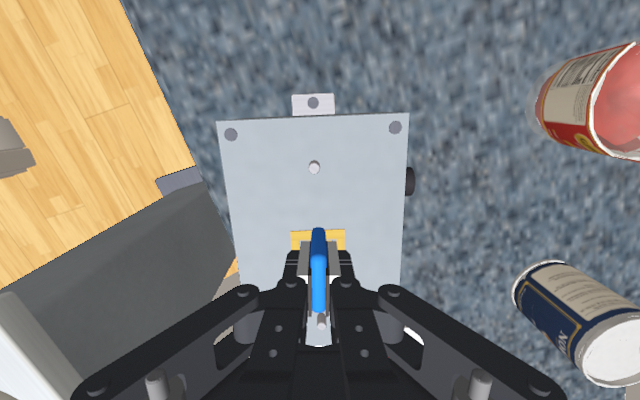

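The key is turned across the box, its head at (318,270) in the pads, and the box and bystanders are undisturbed. One small extra turn makes sure of the stop.

In the tool's units: -0.0001 m / 0.75 = -0.0001, 0.06 rad / 3.1416 = 0.0191.

Emit:
move_arm([
  [0,0,0.0191,0,-0.0001,0,0],
  [0,0,0.0191,0,-0.0001,0,0],
  [0,0,0.0191,0,-0.0001,0,0],
])

```text
clock: 20.18
eef_pos: [470.4, 153.6, 67.1]
tcp_rot: [3.14, 0.0, 1.201]
contact_force: [-4.6, -6.6, 22.2]
opening: 0.074
grasp_force: 112.5
```

Run:
```python
from h import *
s=sensors.sense(); print(s['clock'],s['eef_pos'],s['tcp_rot'],s['contact_force'],s['wrist_torque'],s['grasp_force'])
p,d,K,T=shot("top"); P=cloud(d,K,T); m=blob(masks(p)['red'],(250,220,330,275)); print('tab',*desc(m,P)); 
for u,v in((212,172),(273,181)): print(P[v,u].round())
```

```text
20.175 [470.44483859 153.63881786  67.09383253] [3.14000919e+00 1.23466469e-04 1.20056445e+00] [-4.56060243 -6.64426193 22.15253447] [-1.24216099  0.76302136  0.09470146] 112.53696084022522
tab 66 z [ 9.1 32.4 35.3] top c [478.5  -9.9] [ 8.6 40.3] 73.7
[654. 176. 102.]
[636.  25.  67.]
```

```bash
python3 -c "
from rig import order
print(order.sign_off())"
```

```text
the job is handed in; nothing more can be done
None
```

The job is handed in: the cover lies flat beside the box, and the key is fully home, turned about 1.68 rad and still gripped at about 112 N; I did not feel a definite stop, and the hand-in returned no verdict.

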